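# Match the thread to the buttons in the mending trays

### The job

The thread for the mending has been mixed up. Put each spool upright in the round cup of the tray whose buttons have the colour of its thread - near-black, grey, white and red - moving wrongly placed spools out first. The blue spool matches no buttons: leave it and the glass candle jar standing where they are.

Things in the scene. Friction and masses are not known exactly. Their poses are not given: they have to be found in the camera images.
- spool_dark_centre (a point): Spool of sewing thread, near-black thread between pale wooden flanges: an upright round spool, flanges 31 mm in diameter, 48 mm tall, about 22 g, with a round paper label of the thread's colour on its top, to be taken round the flanges from above. The point is its centre, half-way up (24 mm above its underside); z runs up its axis. At the start it stands in the cup of the tray with the white buttons.
- spool_grey_centre (a point): Spool of sewing thread, grey thread between pale wooden flanges: an upright round spool, flanges 31 mm in diameter, 42 mm tall, about 22 g, with a round paper label of the thread's colour on its top, to be taken round the flanges from above. The point is its centre, half-way up (21 mm above its underside); z runs up its axis. At the start it stands in the cup of the tray with the near-black buttons.
- spool_white_centre (a point): Spool of sewing thread, white thread between white flanges: an upright round spool, flanges 31 mm in diameter, 52 mm tall, about 22 g, with a round paper label of the thread's colour on its top, to be taken round the flanges from above. The point is its centre, half-way up (26 mm above its underside); z runs up its axis. At the start it stands on the worktop.
- spool_red_centre (a point): Spool of sewing thread, red thread between pale wooden flanges: an upright round spool, flanges 31 mm in diameter, 48 mm tall, about 22 g, with a round paper label of the thread's colour on its top, to be taken round the flanges from above. The point is its centre, half-way up (24 mm above its underside); z runs up its axis. At the start it stands on the worktop.
- spool_blue_centre (a point): Spool of sewing thread, blue thread between pale wooden flanges: an upright round spool, flanges 31 mm in diameter, 48 mm tall, about 22 g, with a round paper label of the thread's colour on its top, to be taken round the flanges from above. The point is its centre, half-way up (24 mm above its underside); z runs up its axis. It matches no buttons and stays where it stands.
- tray_dark_cup (a point): Wooden mending tray that holds near-black buttons (six, fixed, 19 mm across, in the bay at its -x end). The tray is 108 mm along its x, 66 mm along its y, 13 mm high and does not move. At its +x end is an upstanding round spool cup, 47 mm inside, 53 mm outside, rim level with the tray's rim, 9 mm deep. The point is the centre of the cup's floor, 4 mm above the worktop, 20 mm from the tray's middle towards +x; z is up.
- tray_grey_cup (a point): Wooden mending tray that holds grey buttons (six, fixed, 19 mm across, in the bay at its -x end). The tray is 108 mm along its x, 66 mm along its y, 13 mm high and does not move. At its +x end is an upstanding round spool cup, 47 mm inside, 53 mm outside, rim level with the tray's rim, 9 mm deep. The point is the centre of the cup's floor, 4 mm above the worktop, 20 mm from the tray's middle towards +x; z is up.
- tray_white_cup (a point): Wooden mending tray that holds white buttons (six, fixed, 19 mm across, in the bay at its -x end). The tray is 108 mm along its x, 66 mm along its y, 13 mm high and does not move. At its +x end is an upstanding round spool cup, 47 mm inside, 53 mm outside, rim level with the tray's rim, 9 mm deep. The point is the centre of the cup's floor, 4 mm above the worktop, 20 mm from the tray's middle towards +x; z is up.
- tray_red_cup (a point): Wooden mending tray that holds red buttons (six, fixed, 19 mm across, in the bay at its -x end). The tray is 108 mm along its x, 66 mm along its y, 13 mm high and does not move. At its +x end is an upstanding round spool cup, 47 mm inside, 53 mm outside, rim level with the tray's rim, 9 mm deep. The point is the centre of the cup's floor, 4 mm above the worktop, 20 mm from the tray's middle towards +x; z is up.
- candle_jar_centre (a point): Clear glass jar with a cream candle, 76 mm in diameter, 90 mm tall, stands loose on the worktop; the point is half-way up (45 mm). Not to be moved. Behind it to the right hangs a wall cupboard: underside 0.51 m above the worktop, its left side at y = -0.10, its front at x = 0.56; keep the arm clear of it.
Things that resemble listed ones, but are neither listed nor needed, are in the scene too. What is shaped like the part that bears spool_dark_centre but green is not meant.

How it is judged (in metres and radians):
At the end, for the whole second after the job is handed in: Near-black, grey, white and red spools each stand upright (0.12 rad) in the cup of the tray with buttons of their colour, within 10.5 mm of its centre and 4 mm of its floor. Blue spool (upright) and candle jar are within 20 mm of where they began (horizontal distance between spool_dark_centre and tray_dark_cup below 0.0105 m and z of spool_dark_centre in the frame of tray_dark_cup below 0.028 m and angle between each of spool_dark_centre, spool_grey_centre, spool_white_centre, spool_red_centre, spool_blue_centre's own z axis and vertical below 0.12 rad and horizontal distance between spool_grey_centre and tray_grey_cup below 0.0105 m and z of spool_grey_centre in the frame of tray_grey_cup below 0.025 m and horizontal distance between spool_white_centre and tray_white_cup below 0.0105 m and z of spool_white_centre in the frame of tray_white_cup below 0.03 m and horizontal distance between spool_red_centre and tray_red_cup below 0.0105 m and z of spool_red_centre in the frame of tray_red_cup below 0.028 m and distance of each of spool_blue_centre, candle_jar_centre from where it was at the start of the episode below 0.02 m); the robot touches nothing.
It fails at once if the blue spool or the candle jar is displaced by more than 30 mm (distance of any of spool_blue_centre, candle_jar_centre from where it was at the start of the episode above 0.03 m).
It also fails if it takes over 102 s, if anything falls off the work surface, if the arm or the gripper's body presses on something with over 40 N, if the wrist force passes 120 N, or if a joint passes its speed limit or range.

### The arm

A 6-joint arm with a two-finger parallel gripper is mounted at the origin on a cart in front of the work surface, level with it; the furniture and walls round the work are solid. World frame = base frame: x ahead of the robot, y to its left, z up, the work surface at z = 0. Lengths are in mm, angles in rad, forces in N, time in s.
With the tool pointing down it reaches from about 350 to 975 mm from the base axis. Payload 7.1 kg.
Tool frame: the origin (TCP) lies between the finger pads; the fingertips stand 17 mm ahead of it and the grasp point (between the pads) lies 2 mm behind it (tip_reach is the y of the fingertips in the tool frame, in mm); y points along the fingers, x is the direction in which the jaws open and shut, and the axes are right-handed (so a half turn about y gives the same grasp; the last joint's range is limited). The gripper opens to 88 mm and grips with 3 to 60 N. Pads are 20 mm wide; open, the fingers measure 115 mm over their backs; the gripper's body (75 mm by 178 mm) begins 61 mm behind the grasp point.
Start: joints at [-1.13, 0.423, 1.63, -0, 1.089, -0.019], TCP at [277.37, -560.063, 239.675] pointing down, gripper open.
Joint ranges: [-3, 3], [-0.9, 2.11], [0.09, 2.58], [-1.31, 4.45], [0.11, 2.69], [-2.54, 2.54]. Speed limits (rad/s): [2.39, 2.39, 3.01, 3.14, 3.14, 3.14].

### API

Orientations are given as a rotation vector (axis times angle).
In Python, from workcell import get_obs, get_image, camera_model, close_job, silhouettes, tip_of, tip_reach gives the robot as it stands. The module is installed in compiled form; this text tells all that it offers.
- The arm moves only by the tool arm_command, never from a script. Its argument "targets" is a list of rows, each a list of 4 numbers: the shift along the tool's x, y, z in mm, then the turn about the tool's y in rad. A call has 1 to 20 rows; each row shifts and turns the commanded pose from where the row before left it, along the tool's axes as they then stand; what a row does not reach is not made up. A row lasts 1/12 s, in which the tool goes at most 41.7 mm and 7.16 degrees, less where a joint would pass 70% of its speed; a pose out of reach is approached as far as the arm can. A call is refused whole if a number of a shift passes 41.7 or a number of a turn 0.125, either way. A call with a gripper value outside its range is refused whole. "gripper" is the opening in per cent of the stroke, from 0 (shut) to 100 (fully open), set as the call begins (left out, the last holds). The fingers move at their own pace and stop on an object; the grip force is fixed at half the most. Time passes only in rows, so rows that do not move let the fingers close. It gives the time, the measured TCP pose, the force and the opening at its end, in the units of the state.
- get_obs(): the state, without advancing time (a new reading comes with each control period).
- get_image(name): name is "side" or "top"; returns the picture (420x560x3 uint8, blue, green, red); there is no depth.
- camera_model(name): a dict with "mtx" (3x3 intrinsics, pixels), "position" and "orientation" of the camera in the world. Camera axes: x right, y up, looking along -z (the intrinsics and any distortion apply to the point x, -y, -z); pixel columns grow to the right and rows downward; lengths in mm; the calibration is good to about 2 mm. A picture is of the moment at which its call begins. camera_model takes no time and is no camera call.
- close_job(): hands the job in, once; it reports no verdict.
Trained networks look in the newest picture that a camera, given by its name, has taken for a name from the list of things; names that differ only in an ending like _2 or _b are one class to them, and where a whole thing is asked for, a point or a joint stands for the part that bears it (a point fixed in the world has none). Each returns a list of dicts, best first, with "conf" (0 to 1); they miss things now and then, are a little off and sometimes report something else, mostly with a low value. They report only what shows in the picture. A call takes as long as a camera call. They do not tell look-alikes from the thing itself.
- silhouettes(camera, thing): "pixels" (420x560 bool, what is visible of it) and "at" ([column, row] in pixels, amid what is visible of it).
- tip_of(camera, thing): "at" ([column, row] in pixels: a listed point, or the origin of a listed thing).
The state is a dict: "t": time; "qpos": joint angles; "qvel": joint speeds; "joint_torque": joint torques, N m; "ee_pos": TCP position; "orientation": TCP orientation; "ft_force": force on the tool from outside, world axes, zero at the start; "moment": the same for the moment, N m; "width": finger opening in mm.
Only numpy, scipy, OpenCV 4.12 (cv2) and the standard library are available. Lean on these libraries where they do the work, as an engineer would, in place of code of your own. Each camera call takes 0.05 s, during which the arm holds its last target. There are 200 camera calls.

## Working session

There is one attempt and no reset: what is moved stays moved. The work goes in short steps, Python scripts to look and compute and a tool call to move; the robot and the scene stay as the last step left them, time stands still between calls to the robot, and variables do not carry over. Pictures are saved under pics/ and viewed, about 12 in all and at most 16, crops included, and the job is handed in when it is done.

Besides the shell and the picture viewer there is one more tool, called after ">>>" by a JSON object that holds its "name" and its "arguments", one argument or row to a line. arm_command: Moves the arm, as the interface text tells. Its arguments: {"type":"object","properties":{"targets":{"type":"array","items":{"type":"array","items":{"type":"number"}}},"gripper":{"type":"number"}},"required":["targets"]}

```bash
mkdir -p pics
python3 - <<'E'
from workcell import *
import cv2
for c in("top","side"):
    cv2.imwrite(f"pics/{c}0.png",get_image(c)); print(camera_model(c))
o=get_obs();print(o)
E
```

```text
{'mtx': array([[400.54486182,   0.        , 275.66577488],
       [  0.        , 400.54486182, 210.54385644],
       [  0.        ,   0.        ,   1.        ]]), 'position': array([ 420.81188783,  121.87180766, 1161.61819982]), 'orientation': array([ 0.11508025, -0.08012165, -1.59508474])}
{'mtx': array([[401.7728737 ,   0.        , 280.78652745],
       [  0.        , 401.7728737 , 213.93087487],
       [  0.        ,   0.        ,   1.        ]]), 'position': array([ 89.72145174, 398.13328844, 853.35001352]), 'orientation': array([ 0.35738509, -0.62947914, -2.07103709])}
{'t': 0.1, 'qpos': array([-1.12997128e+00,  4.23753050e-01,  1.63059910e+00,  1.50600874e-05,
        1.08859193e+00, -1.89867455e-02]), 'qvel': array([-6.07182752e-05,  3.03592350e-04, -3.85759754e-03, -1.97902399e-03,
        1.03746286e-04, -1.35859076e-05]), 'joint_torque': array([-1.97007270e-03, -5.45615888e+01, -2.74328220e+01,  6.44406443e-02,
        1.87510526e-02, -5.24629547e-05]), 'ee_pos': array([ 277.19501474, -559.64192183,  238.99219894]), 'orientation': array([-1.39155337,  0.86502934, -0.86318231]), 'ft_force': array([ 0.59757219, -0.37029647,  0.50065977]), 'moment': array([-0.02244001, -0.01640429,  0.00780985]), 'width': 87.77623629686846}
```

View pics/top0.png

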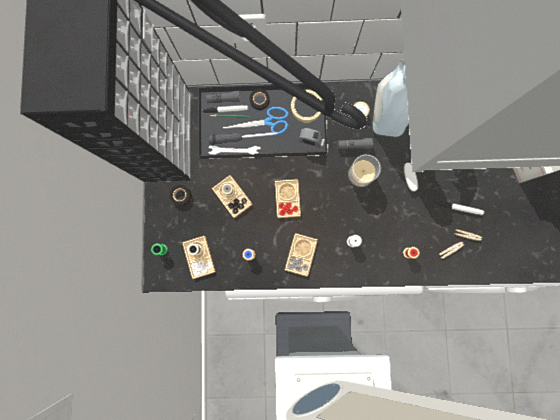

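View pics/side0.png

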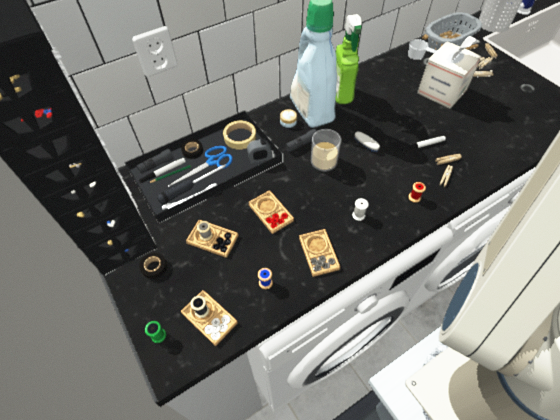

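```bash
cat > h.py <<'E'
from workcell import *
import numpy as np, cv2
from scipy.spatial.transform import Rotation as R
def ray(c,uv,z):
    m=camera_model(c);K=m["mtx"];d=np.linalg.inv(K)@[uv[0],uv[1],1]
    d=R.from_rotvec(m["orientation"]).apply(d*[1,-1,-1]);p=m["position"]
    return (p+d*(z-p[2])/d[2])
def proj(c,P):
    m=camera_model(c);q=R.from_rotvec(m["orientation"]).inv().apply(np.array(P)-m["position"])*[1,-1,-1]
    q=m["mtx"]@q;return q[:2]/q[2]
H=dict(dark=48,grey=42,white=52,red=48,blue=48)
E
python3 - <<'E'
from h import *
for n,h in H.items():
    for c in("top","side"):
        z=h/2+(4 if n in("dark","grey") else 0)
        for t in tip_of(c,f"spool_{n}_centre")[:3]: print("spool",n,c,round(t["conf"],2),np.round(t["at"]),ray(c,t["at"],z).round(1))
for n in list(H)[:4]:
    for c in("top","side"):
        for t in tip_of(c,f"tray_{n}_cup")[:3]: print("cup",n,c,round(t["conf"],2),np.round(t["at"]),ray(c,t["at"],4).round(1))
for c in("top","side"):
    for t in tip_of(c,"candle_jar_centre")[:2]: print("jar",c,round(t["conf"],2),np.round(t["at"]),ray(c,t["at"],45).round(1))
o=get_obs();print(R.from_rotvec(o["orientation"]).as_matrix().round(3),o["t"])
E
```

```text
spool dark top 0.5 [408. 254.] [ 430.7 -222.7   28. ]
spool dark top 0.47 [159. 248.] [463.9 480.1  28. ]
spool dark side 0.61 [199. 307.] [458.6 379.6  28. ]
spool dark side 0.6 [155. 331.] [461.4 481.   28. ]
spool grey top 0.48 [228. 190.] [624.8 281.4  25. ]
spool grey side 0.74 [202. 230.] [629.9 286.7  25. ]
spool grey side 0.72 [262. 278.] [442.4 231.5  25. ]
spool white top 0.62 [356. 239.] [474.2 -79.1  26. ]
spool white side 0.77 [359. 212.] [465.1 -63.9  26. ]
spool red top 0.71 [364. 171.] [ 671.  -112.2   24. ]
spool red top 0.54 [408. 250.] [ 439.6 -224.2   24. ]
spool red side 0.66 [414. 191.] [ 438.5 -224.8   24. ]
spool blue top 0.67 [250. 257.] [432.8 220.9  24. ]
spool blue side 0.65 [259. 279.] [444.1 237.4  24. ]
cup dark top 0.63 [230. 187.] [637.9 279.    4. ]
cup dark side 0.56 [208. 235.] [625.8 278.5   4. ]
cup grey top 0.81 [301. 250.] [447.9  77.    4. ]
cup grey side 0.55 [316. 247.] [449.8  74.5   4. ]
cup white top 0.82 [197. 251.] [453.2 374.9   4. ]
cup white side 0.94 [202. 308.] [462.3 376.4   4. ]
cup red top 0.75 [289. 191.] [620.9 104.7   4. ]
cup red side 0.88 [268. 207.] [616.4 109.4   4. ]
jar top 0.56 [363. 171.] [ 666.2 -104.8   45. ]
jar side 0.87 [322. 154.] [659.3 -92.2  45. ]
[[ 0.444  0.     0.896]
 [-0.896 -0.     0.444]
 [ 0.    -1.     0.   ]] 1.1
```

The top view shows green (159,248) as the look-alike, dark in the white tray (195,250), and grey in the dark tray (228,189). The red tray cup is at (289,188) and the grey tray cup at (303,247). Blue is at (249,255), white at (355,241), red at (411,253) and the jar at (364,170). The networks scatter by about 8 mm, so I'll zoom in for exact positions.

```bash
cat > mos.py <<'E'
from h import *
import sys
# mosaic of crops with projected estimates drawn: spool top circle / cup rim circle
def circ(c,xy,z,r):
    a=np.linspace(0,2*np.pi,60); return np.array([proj(c,[xy[0]+r*np.cos(t),xy[1]+r*np.sin(t),z]) for t in a])
def mosaic(c,img,items,out,s=5,w=26,draw=True):
    T=[]
    for name,xy,z,r in items:
        u,v=proj(c,[*xy,z]).round().astype(int)
        p=cv2.copyMakeBorder(img,60,60,60,60,cv2.BORDER_CONSTANT)[v+60-w:v+60+w,u+60-w:u+60+w]
        p=cv2.resize(p,None,fx=s,fy=s,interpolation=cv2.INTER_CUBIC)
        if draw:
            q=((circ(c,xy,z,r)-[u-w,v-w]+.5)*s).astype(int)
            cv2.polylines(p,[q],True,(255,255,0),1)
        cv2.putText(p,f"{name} {u-w},{v-w}",(3,12),0,.4,(0,255,255),1); T.append(p)
    while len(T)%4: T.append(T[0]*0)
    cv2.imwrite(out,cv2.resize(np.vstack([np.hstack(T[i:i+4]) for i in range(0,len(T),4)]),None,fx=min(1,800/(4*2*w*s)),fy=min(1,800/(4*2*w*s)),interpolation=cv2.INTER_AREA))
E
python3 - <<'E'
from mos import *
it=[("dark",(456,378),52,15.5),("grey",(627,284),46,15.5),("white",(470,-71),52,15.5),("red",(439,-224),48,15.5),
("blue",(438,229),48,15.5),("cgrey",(449,76),13,23.5),("cred",(618,107),13,23.5),("cdark",(630,280),13,23.5),
("cwhite",(458,376),13,23.5)]
it+=[("jar",(662,-98),90,38)]
for c in("top","side"): mosaic(c,cv2.imread(f"pics/{c}0.png"),it,f"pics/m_{c}.png")
E
```

```text
(no output)
```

View pics/m_top.png

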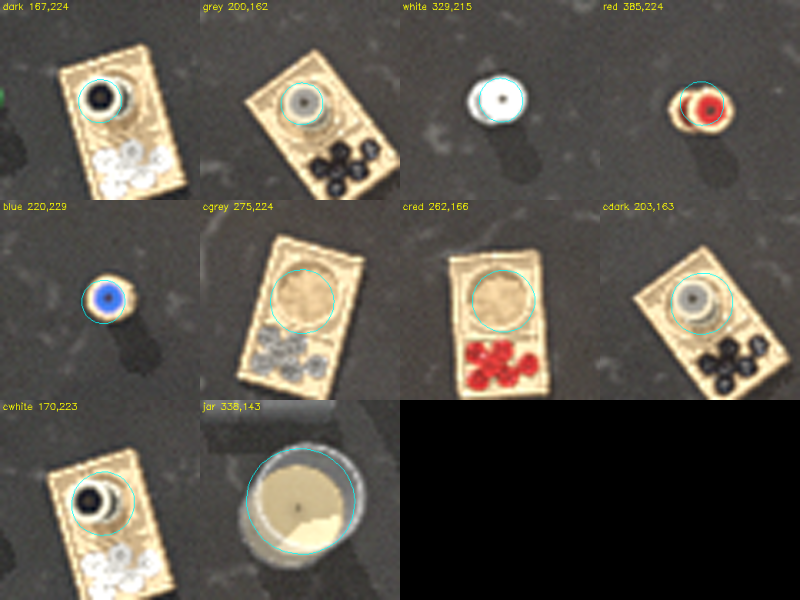

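View pics/m_side.png

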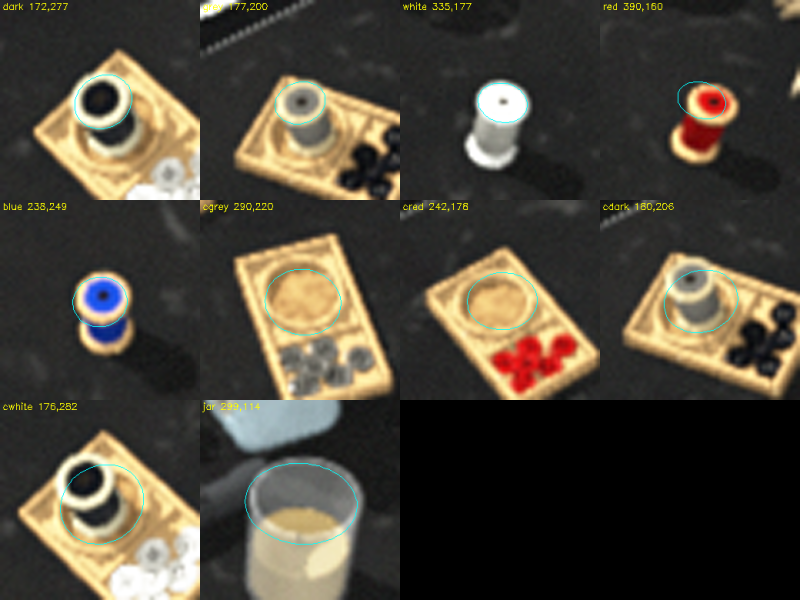

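```bash
cat > fit.py <<'E'
from mos import *
from scipy.optimize import minimize
S=4
def hull(c,P,sh,o):
    m=np.zeros(sh,np.uint8); q=(np.array([proj(c,p) for p in P])-o+.5)*S-.5
    cv2.fillConvexPoly(m,cv2.convexHull((q*16).round().astype(np.int32)),255,shift=4); return m
def spoolP(xy,z0,h,r=15.5): return [[xy[0]+r*np.cos(t),xy[1]+r*np.sin(t),z] for z in(z0,z0+h) for t in np.linspace(0,6.283,40)]
def fittray(c,img,g,yaw,sp=None,h=0):
    o=proj(c,[*g,13]).round()-45; x,y=o.astype(int)
    p=cv2.resize(img[max(y,0):y+90,max(x,0):x+90],None,fx=S,fy=S,interpolation=cv2.INTER_CUBIC); o=np.array([max(x,0),max(y,0)])
    m=((p[:,:,2].astype(int)>110)).astype(np.uint8)*255
    cs,_=cv2.findContours(m,cv2.RETR_EXTERNAL,cv2.CHAIN_APPROX_NONE)
    ctr=(proj(c,[*g,13])-o)*S
    k=max([q for q in cs if cv2.pointPolygonTest(cv2.convexHull(q),tuple(map(float,ctr)),False)>=0],key=cv2.contourArea)
    if sp is None: k=cv2.convexHull(k)
    M=cv2.drawContours(np.zeros(m.shape,np.uint8),[k],-1,255,-1)
    if sp is not None: M=cv2.morphologyEx(M,cv2.MORPH_CLOSE,np.ones((61,61)))
    def box(v):
        a=v[2];cx=np.array([np.cos(a),np.sin(a)]);cy=np.array([-cx[1],cx[0]]);mid=v[:2]-20*cx
        return [[*(mid+sx*54*cx+sy*33*cy),z] for sx in(-1,1) for sy in(-1,1) for z in(0,13)]
    def cost(v):
        v=v*[1,1,.02]; A=hull(c,box(v),m.shape,o)
        if sp is not None: A=A|hull(c,spoolP(sp,4,h),m.shape,o)
        return 1-(A&M>0).sum()/((A|M)>0).sum()
    v0=np.array([*g,yaw/.02]);
    r=minimize(cost,v0,method="Nelder-Mead",options=dict(initial_simplex=v0+np.array([[0,0,0],[10,0,0],[0,10,0],[0,0,10]]),maxiter=200))
    return r.x*[1,1,.02],r.fun
E
python3 - <<'E'
from fit import *
k=800/1040*5
pt={"top":dict(dark=(167,224,99,97),grey=(200,162,104,102),white=(329,215,103,99),red=(385,224,111,110),blue=(220,229,108,98)),
"side":dict(dark=(172,277,101,97),grey=(177,200,101,101),white=(335,177,103,101),red=(390,160,114,101),blue=(238,249,103,96))}
SP={}
for n,h in H.items():
    r=[ray(c,(pt[c][n][0]+pt[c][n][2]/k-.5,pt[c][n][1]+pt[c][n][3]/k-.5),h+4*(n in("dark","grey")))[:2] for c in pt]
    SP[n]=np.mean(r,0);print(n,np.round(r,1).tolist(),SP[n].round(1))
for n,g,yaw,sp in(("grey",(449,76),-.25,None),("red",(618,107),0.05,None),("dark",(630,280),.6,"grey"),("white",(458,376),.25,"dark")):
    for c in("top","side"):
        print("cup",n,c,*[np.round(q,3) for q in fittray(c,cv2.imread(f"pics/{c}0.png"),g,yaw,None if sp is None else SP[sp],H.get(sp,0))])
E
```

```text
dark [[459.1, 378.8], [459.2, 377.9]] [459.1 378.4]
grey [[628.3, 282.6], [627.9, 283.1]] [628.1 282.8]
white [[470.7, -72.4], [470.9, -72.0]] [470.8 -72.2]
red [[434.3, -230.1], [434.1, -230.3]] [ 434.2 -230.2]
blue [[440.8, 225.7], [440.2, 225.7]] [440.5 225.7]
cup grey top [ 4.55589e+02  7.09600e+01 -3.05000e-01] 0.099Traceback (most recent call last):
  File "<stdin>", line 11, in <module>
  File "fit.py", line 26, in fittray
    r=minimize(cost,v0,method="Nelder-Mead",options=dict(initial_simplex=v0+np.array([[0,0,0],[10,0,0],[0,10,0],[0,0,10]]),maxiter=200))
    res = _minimize_neldermead(fun, x0, args, callback, bounds=bounds,
                               **options)
    fsim[j] = func(sim[j])
              ~~~~^^^^^^^^
    fx = function(np.copy(x), *(wrapper_args + args))
  File "fit.py", line 22, in cost
    v=v*[1,1,.02]; A=hull(c,box(v),m.shape,o)
                     ~~~~^^^^^^^^^^^^^^^^^^^^
  File "fit.py", line 5, in hull
    m=np.zeros(sh,np.uint8); q=(np.array([proj(c,p) for p in P])-o+.5)*S-.5
                                          ~~~~^^^^^
  File "h.py", line 9, in proj
    m=camera_model(c);q=R.from_rotvec(m["orientation"]).inv().apply(np.array(P)-m["position"])*[1,-1,-1]
ValueError: time passes only in moves, steps and waits
```

```bash
sed -i 's/^H=dict/import functools\ncamera_model=functools.lru_cache(camera_model)\nH=dict/' h.py
sed -i 's/m=((p\[:,:,2\].*/m=((p[:,:,2].astype(int)>135)).astype(np.uint8)*255/' fit.py
cat > run.py <<'E'
from fit import *
SP=dict(dark=(459.1,378.4),grey=(628.1,282.8))
its={}
for n,g,yaw,sp in(("grey",(449,76),-.25,None),("red",(618,107),0.05,None),("dark",(630,280),.6,"grey"),("white",(458,376),.25,"dark")):
    for c in("top","side"):
        v,f=fittray(c,cv2.imread(f"pics/{c}0.png"),g,yaw,None if sp is None else SP[sp],H.get(sp,0))
        print("cup",n,c,v.round(2),round(f,3)); its.setdefault(n,[]).append(v)
it=[(n,np.mean(v,0)[:2],13,23.5) for n,v in its.items()]
ims=[]
for c in("top","side"):
    mosaic(c,cv2.imread(f"pics/{c}0.png"),it,f"pics/f_{c}.png"); ims.append(cv2.imread(f"pics/f_{c}.png"))
cv2.imwrite("pics/f.png",np.vstack(ims))
E
python3 run.py
```

```text
cup grey top [ 4.5638e+02  7.1450e+01 -3.1000e-01] 0.076
cup grey side [ 4.562e+02  7.171e+01 -3.000e-01] 0.019
cup red top [6.2107e+02 1.1147e+02 3.0000e-02] 0.073
cup red side [6.2052e+02 1.1279e+02 6.0000e-02] 0.024
cup dark top [628.27 285.1    0.63] 0.038
cup dark side [6.2833e+02 2.8511e+02 6.1000e-01] 0.023
cup white top [4.5670e+02 3.7736e+02 2.7000e-01] 0.023
cup white side [4.5662e+02 3.7756e+02 2.7000e-01] 0.019
```

View pics/f.png

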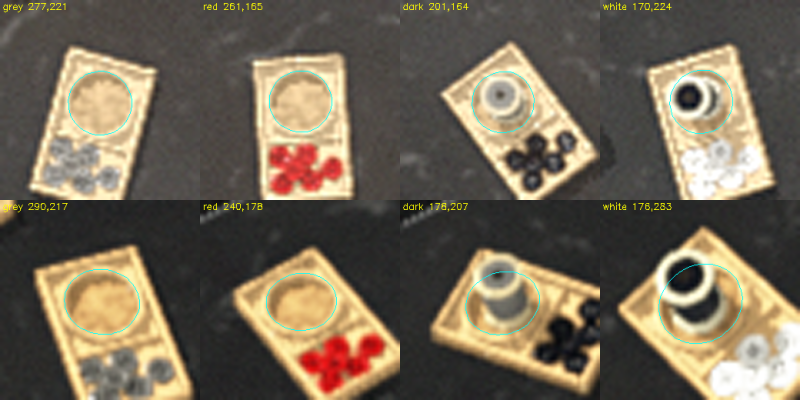

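Run:
```python
from h import *
for c,P in(("top",[(190,180),(145,205),(190,85)]),("side",[(155,250),(105,275)])):
    for p in P: print(c,p,ray(c,p,0).round())
```

```text
top (190, 180) [664. 398.   0.]
top (145, 205) [593. 531.   0.]
top (190, 85) [960. 398.   0.]
side (155, 250) [659. 405.   0.]
side (105, 275) [661. 530.   0.]
```

>>> {"name": "arm_command", "arguments": {
  "targets": [
    [0,0,0,0.115],
    [0,0,0,0.115],
    [0,0,0,0.115],
    [0,0,0,0.114],
    [0,0,0,0]
  ],
  "gripper": 70
}}

```text
t: 1.52
ee_pos: [277.4, -560.1, 239.7]
orientation: [-1.208, 1.212, -1.212]
ft_force: [-0.3, -0.2, -0.4]
width: 61.9
```

>>> {"name": "arm_command", "arguments": {
  "targets": [
    [-20,0,8,0],
    [-35,0,14.5,0],
    [-35,0,14.5,0],
    [-35,0,14.5,0],
    [-35,0,14.5,0],
    [-35,0,14.5,0],
    [-35,0,14.5,0],
    [-35,0,14.5,0],
    [-35,0,14.5,0],
    [-35,0,14.5,0],
    [-35,0,14.5,0],
    [-35,0,14.5,0],
    [-35,0,14.5,0],
    [-35,0,14.5,0],
    [-35,0,14.5,0],
    [-35,0,14.5,0],
    [-35,0,14.5,0],
    [-35,0,14.5,0],
    [-35,0,14.5,0],
    [-35,0,14.5,0]
  ]
}}

```text
t: 3.18
ee_pos: [560.7, 127.2, 239.8]
orientation: [-1.211, 1.205, -1.206]
ft_force: [0.8, -0.9, -0.0]
width: 61.2
```

>>> {"name": "arm_command", "arguments": {
  "targets": [
    [-31.6,10,13.4,0],
    [-31.6,20,13.4,0],
    [-31.6,25,13.4,0],
    [-31.6,25,13.4,0],
    [-31.5,25,13.6,0],
    [0,25,0,0],
    [0,20,0,0],
    [0,0,0,0],
    [0,0,0,0]
  ]
}}

```text
t: 3.93
ee_pos: [625.8, 281.1, 89.9]
orientation: [-1.214, 1.208, -1.206]
ft_force: [-1.3, -0.0, 0.7]
width: 61.4
```

>>> {"name": "arm_command", "arguments": {
  "targets": [
    [0,15,2,0],
    [0,20,0,0],
    [0,15,0,0],
    [0,5,0,0],
    [0,0,0,0]
  ]
}}

```text
t: 4.35
ee_pos: [628.0, 280.7, 34.9]
orientation: [-1.212, 1.21, -1.208]
ft_force: [-0.6, -0.0, 0.8]
width: 61.4
```

Run:
```python
from h import *
print(get_obs()["ee_pos"],R.from_rotvec(get_obs()["orientation"]).as_matrix().round(3))
ims=[]
for c in("top","side"):
    i=get_image(c);u,v=proj(c,[628,283,40]).astype(int);ims.append(cv2.resize(i[v-50:v+50,u-50:u+50],(400,400),interpolation=2))
cv2.imwrite("pics/g1.png",np.hstack(ims))
```

```text
[627.97079606 280.73444671  34.8750986 ] [[ 0.001 -0.002  1.   ]
 [-1.    -0.001  0.001]
 [ 0.001 -1.    -0.002]]
```

View pics/g1.png

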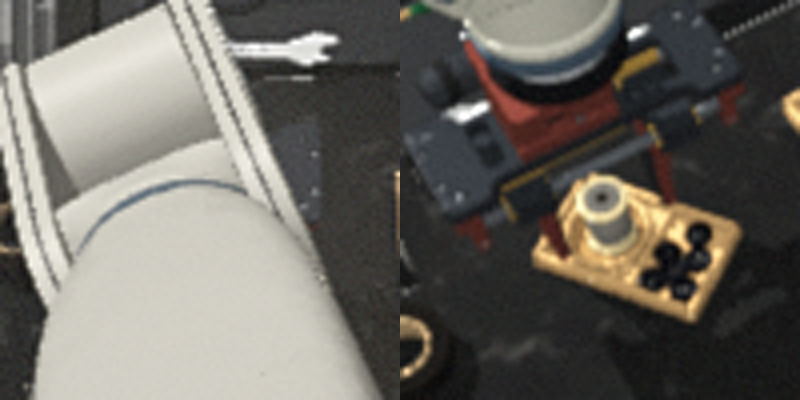

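Side crop: the fingers (tips about (555,245) and (660,190)) straddle the grey spool at (610,210). Closing.

>>> {"name": "arm_command", "arguments": {
  "targets": [
    [0,0,0,0],
    [0,0,0,0],
    [0,0,0,0],
    [0,0,0,0],
    [0,0,0,0],
    [0,0,0,0],
    [0,0,0,0],
    [0,0,0,0]
  ],
  "gripper": 0
}}

```text
t: 5.12
ee_pos: [628.8, 281.4, 36.5]
orientation: [-1.209, 1.208, -1.209]
ft_force: [-0.2, -0.8, 3.6]
width: 30.4
```

>>> {"name": "arm_command", "arguments": {
  "targets": [
    [0,-8,0,0],
    [0,-20,0,0],
    [0,-25,0,0],
    [0,-25,0,0],
    [0,-10,0,0],
    [0,0,0,0]
  ]
}}

```text
t: 5.62
ee_pos: [630.4, 282.1, 127.3]
orientation: [-1.204, 1.206, -1.209]
ft_force: [0.6, 0.4, -0.2]
width: 30.4
```

>>> {"name": "arm_command", "arguments": {
  "targets": [
    [15,0,-12,0],
    [26,0,-21,0],
    [28,0,-23,0],
    [28,0,-23,0],
    [28,0,-23,0],
    [28,0,-23,0],
    [26,0,-21,0],
    [21,0,-18,0],
    [11,0,-9,0],
    [0,0,0,0],
    [0,0,0,0],
    [0,0,0,0]
  ]
}}

```text
t: 6.62
ee_pos: [457.3, 70.9, 124.1]
orientation: [-1.208, 1.208, -1.209]
ft_force: [0.6, 1.0, -0.2]
width: 30.4
```

```bash
cat > look.py <<'E'
from mos import *
import sys
# python3 look.py out n  : n=spool held/placed; x y z of expected top centre
def look(out,P,rim,w=40):
    ims=[]
    for c in("top","side"):
        i=get_image(c);s=400/(2*w)
        u,v=proj(c,P).astype(int);u=np.clip(u,w,560-w);v=np.clip(v,w,420-w)
        k=cv2.resize(i[v-w:v+w,u-w:u+w],(400,400),interpolation=2)
        for q,z,r,col in((P,P[2],15.5,(255,255,0)),(rim,13,23.5,(0,255,0))):
            cv2.polylines(k,[((circ(c,q[:2],z,r)-[u-w,v-w]+.5)*s).astype(int)],True,col,1)
        ims.append(k)
    cv2.imwrite(out,np.hstack(ims))
E
python3 - <<'E'
from look import *
o=get_obs()["ee_pos"];print(o)
look("pics/g2.png",[o[0],o[1],o[2]-31+42],(456.3,71.6))
E
```

```text
[457.26047515  70.88508664 124.06894355]
```

View pics/g2.png

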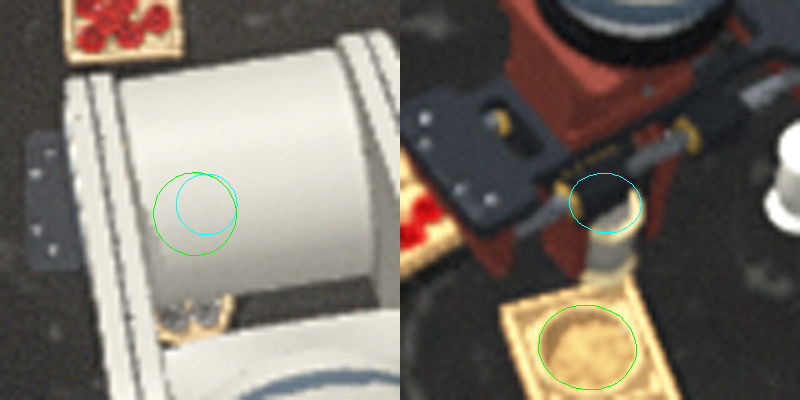

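>>> {"name": "arm_command", "arguments": {
  "targets": [
    [0,15,0,0],
    [0,25,0,0],
    [0,20,0,0],
    [0,12,0,0],
    [0,8,0,0],
    [0,6,0,0],
    [0,0,0,0],
    [0,0,0,0]
  ]
}}

```text
t: 7.38
ee_pos: [456.2, 70.5, 38.2]
orientation: [-1.21, 1.208, -1.208]
ft_force: [-0.3, -0.7, 0.1]
width: 30.5
```

>>> {"name": "arm_command", "arguments": {
  "targets": [
    [-1,1,0,0],
    [0,1,0,0],
    [0,0,0,0]
  ]
}}

```text
t: 7.63
ee_pos: [456.2, 71.3, 36.5]
orientation: [-1.209, 1.208, -1.209]
ft_force: [0.7, -0.1, -0.5]
width: 30.6
```

>>> {"name": "arm_command", "arguments": {
  "targets": [
    [0,0,0,0],
    [0,0,0,0],
    [0,0,0,0],
    [0,0,0,0],
    [0,0,0,0],
    [0,0,0,0]
  ],
  "gripper": 70
}}

```text
t: 8.13
ee_pos: [455.8, 71.2, 36.1]
orientation: [-1.21, 1.209, -1.209]
ft_force: [0.3, 0.0, 0.1]
width: 61.4
```

>>> {"name": "arm_command", "arguments": {
  "targets": [
    [0,-10,0,0],
    [0,-20,0,0],
    [0,-25,0,0],
    [0,-25,0,0],
    [-10,-10,0,0],
    [-25,0,0,0],
    [-35,0,0,0],
    [-35,0,0,0],
    [-35,0,0,0],
    [-35,0,0,0],
    [-35,0,0,0],
    [-35,0,0,0],
    [-30,0,0,0],
    [-20,0,2,0],
    [-12,0,0,0],
    [0,0,0,0],
    [0,0,0,0]
  ]
}}

```text
t: 9.55
ee_pos: [457.1, 377.7, 126.1]
orientation: [-1.211, 1.208, -1.208]
ft_force: [-0.2, -0.5, -0.1]
width: 61.7
```

Run:
```python
from look import *
print(get_obs()["ee_pos"])
look("pics/g3.png",[456.3,71.6,46],(456.3,71.6),30)
```

```text
[457.12739681 377.73105818 126.13444474]
```

View pics/g3.png

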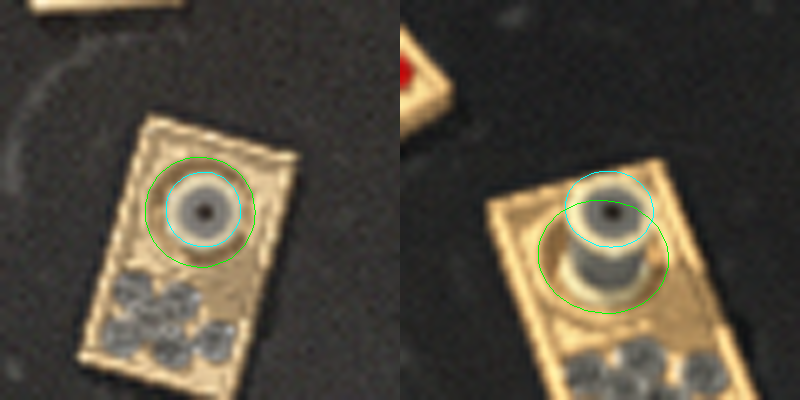

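The grey spool stands in the grey cup: its hole at (205,212) matches the predicted circle centre to about 1 mm. Next, the dark spool.

>>> {"name": "arm_command", "arguments": {
  "targets": [
    [-1,15,2,0],
    [0,25,0,0],
    [0,25,0,0],
    [0,16,0,0],
    [0,10,0,0],
    [0,0,0,0],
    [0,0,0,0]
  ]
}}

```text
t: 10.23
ee_pos: [459.7, 378.4, 35.1]
orientation: [-1.21, 1.21, -1.209]
ft_force: [0.1, -0.4, 1.2]
width: 61.7
```

>>> {"name": "arm_command", "arguments": {
  "targets": [
    [0,0,0,0],
    [0,0,0,0],
    [0,0,0,0],
    [0,0,0,0],
    [0,0,0,0],
    [0,0,0,0],
    [0,0,0,0],
    [0,0,0,0]
  ],
  "gripper": 0
}}

```text
t: 10.9
ee_pos: [459.8, 379.4, 35.6]
orientation: [-1.209, 1.208, -1.209]
ft_force: [-1.2, -1.4, 6.0]
width: 30.5
```

>>> {"name": "arm_command", "arguments": {
  "targets": [
    [0,-8,0,0],
    [0,-20,0,0],
    [0,-25,0,0],
    [0,-25,0,0],
    [0,-12,0,0],
    [0,0,0,0],
    [0,0,0,0]
  ]
}}

```text
t: 11.48
ee_pos: [459.7, 379.3, 125.4]
orientation: [-1.208, 1.208, -1.208]
ft_force: [0.4, -0.0, -0.2]
width: 30.7
```

>>> {"name": "arm_command", "arguments": {
  "targets": [
    [11,0,18,0],
    [17,0,30,0],
    [18,0,33,0],
    [18,0,33,0],
    [16,0,30,0],
    [9,0,16,0],
    [5,0,9,0],
    [0,0,0,0],
    [0,0,0,0],
    [0,0,0,0]
  ]
}}

```text
t: 12.32
ee_pos: [626.9, 285.9, 124.1]
orientation: [-1.212, 1.209, -1.207]
ft_force: [-0.1, 0.2, 0.5]
width: 30.4
```

>>> {"name": "arm_command", "arguments": {
  "targets": [
    [0,15,0,0],
    [0,25,0,0],
    [0,20,0,0],
    [0,12,0,0],
    [0,8,0,0],
    [0,5,0,0],
    [0,0,0,0],
    [0,0,0,0]
  ]
}}

```text
t: 12.98
ee_pos: [628.9, 285.7, 40.5]
orientation: [-1.209, 1.208, -1.209]
ft_force: [0.4, 0.4, -0.1]
width: 30.3
```

>>> {"name": "arm_command", "arguments": {
  "targets": [
    [0,2,0,0],
    [0,2,0,0],
    [0,0,0,0],
    [0,0,0,0]
  ]
}}

```text
t: 13.32
ee_pos: [628.8, 285.4, 36.4]
orientation: [-1.209, 1.208, -1.209]
ft_force: [-0.2, -0.0, -0.6]
width: 30.6
```

>>> {"name": "arm_command", "arguments": {
  "targets": [
    [0,0,0,0],
    [0,0,0,0],
    [0,0,0,0],
    [0,0,0,0],
    [0,0,0,0],
    [0,0,0,0]
  ],
  "gripper": 70
}}

```text
t: 13.82
ee_pos: [628.7, 285.4, 36.1]
orientation: [-1.21, 1.209, -1.209]
ft_force: [0.4, 0.6, 0.5]
width: 61.0
```

>>> {"name": "arm_command", "arguments": {
  "targets": [
    [0,-10,0,0],
    [0,-20,0,0],
    [0,-25,0,0],
    [0,-25,0,0],
    [0,-15,0,0],
    [20,0,-9,0],
    [35,0,-15,0],
    [35,0,-15,0],
    [35,0,-15,0],
    [35,0,-15,0],
    [35,0,-15,0],
    [35,0,-15,0],
    [35,0,-15,0],
    [35,0,-15,0],
    [32,0,-15,0],
    [25,0,-14,0],
    [0,0,0,0],
    [0,0,0,0]
  ]
}}

```text
t: 15.32
ee_pos: [470.5, -72.9, 131.5]
orientation: [-1.208, 1.211, -1.211]
ft_force: [-0.4, -0.3, 0.4]
width: 61.2
```

Run:
```python
from look import *
print(get_obs()["ee_pos"])
look("pics/g4.png",[628.3,285.1,52],(628.3,285.1),30)
```

```text
[470.50978663 -72.89338825 131.51515034]
```

View pics/g4.png

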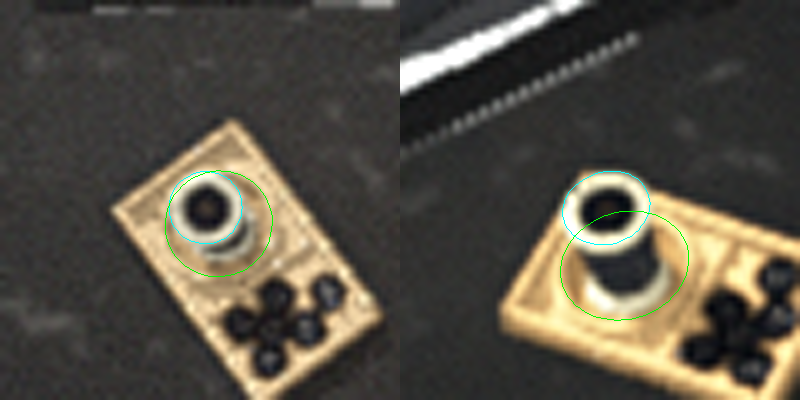

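The dark spool sits upright in the dark cup, within about 2 mm of the drawn circle. Next, the white spool.

>>> {"name": "arm_command", "arguments": {
  "targets": [
    [0,15,0,0],
    [0,25,0,0],
    [0,25,0,0],
    [0,20,0,0],
    [0,15,0,0],
    [0,0,0,0],
    [0,0,0,0]
  ]
}}

```text
t: 16.0
ee_pos: [471.0, -70.8, 30.6]
orientation: [-1.211, 1.209, -1.206]
ft_force: [0.5, 0.3, 0.6]
width: 61.5
```

>>> {"name": "arm_command", "arguments": {
  "targets": [
    [0,0,0,0],
    [0,0,0,0],
    [0,0,0,0],
    [0,0,0,0],
    [0,0,0,0],
    [0,0,0,0],
    [0,0,0,0],
    [0,0,0,0]
  ],
  "gripper": 0
}}

```text
t: 16.67
ee_pos: [471.3, -71.9, 31.6]
orientation: [-1.209, 1.208, -1.209]
ft_force: [-0.9, 1.3, 5.8]
width: 30.4
```

>>> {"name": "arm_command", "arguments": {
  "targets": [
    [0,-8,0,0],
    [0,-20,0,0],
    [0,-25,0,0],
    [0,-25,0,0],
    [0,-25,0,0],
    [0,-7,0,0],
    [0,0,0,0],
    [0,0,0,0]
  ]
}}

```text
t: 17.33
ee_pos: [470.8, -71.8, 141.1]
orientation: [-1.209, 1.208, -1.209]
ft_force: [-0.5, 0.2, -1.0]
width: 30.4
```

>>> {"name": "arm_command", "arguments": {
  "targets": [
    [-15,0,-1,0],
    [-28,0,-1,0],
    [-35,0,-1,0],
    [-35,0,-1,0],
    [-35,0,-1,0],
    [-35,0,-1,0],
    [-35,0,-1,0],
    [-35,0,-1,0],
    [-35,0,-1,0],
    [-35,0,-1,0],
    [-35,0,-1,0],
    [-35,0,-1,0],
    [-28,0,-1,0],
    [-18,0,-1,0],
    [-10.4,0,0,0],
    [0,0,0,0],
    [0,0,0,0],
    [0,0,0,0]
  ]
}}

```text
t: 18.83
ee_pos: [456.2, 376.1, 140.2]
orientation: [-1.212, 1.21, -1.21]
ft_force: [-0.2, -0.5, -0.3]
width: 30.6
```

>>> {"name": "arm_command", "arguments": {
  "targets": [
    [0,15,0,0],
    [0,25,0,0],
    [0,25,0,0],
    [0,20,0,0],
    [0,10,0,0],
    [0,5,0,0],
    [0,0,0,0],
    [0,0,0,0]
  ]
}}

```text
t: 19.5
ee_pos: [457.1, 377.5, 41.8]
orientation: [-1.209, 1.209, -1.209]
ft_force: [-0.3, 0.2, -1.4]
width: 30.1
```

>>> {"name": "arm_command", "arguments": {
  "targets": [
    [0,3,0,0],
    [0,2.5,0,0],
    [0,0,0,0],
    [0,0,0,0]
  ]
}}

```text
t: 19.83
ee_pos: [456.7, 377.8, 35.9]
orientation: [-1.209, 1.208, -1.208]
ft_force: [0.4, 0.7, 0.1]
width: 30.8
```

>>> {"name": "arm_command", "arguments": {
  "targets": [
    [0,0,0,0],
    [0,0,0,0],
    [0,0,0,0],
    [0,0,0,0],
    [0,0,0,0],
    [0,0,0,0]
  ],
  "gripper": 70
}}

```text
t: 20.33
ee_pos: [456.6, 377.6, 35.6]
orientation: [-1.21, 1.209, -1.209]
ft_force: [-0.5, -0.3, 0.4]
width: 61.0
```

>>> {"name": "arm_command", "arguments": {
  "targets": [
    [0,-10,0,0],
    [0,-20,0,0],
    [0,-25,0,0],
    [0,-25,0,0],
    [0,-15,0,0],
    [20,0,-1,0],
    [35,0,-1,0],
    [35,0,-1,0],
    [35,0,-1,0],
    [35,0,-1,0],
    [35,0,-1,0],
    [35,0,-1,0],
    [35,0,-1,0],
    [35,0,-1,0],
    [35,0,-1,0],
    [35,0,-1,0],
    [35,0,-1,0],
    [35,0,-1,0]
  ]
}}

```text
t: 21.83
ee_pos: [443.8, -64.1, 131.4]
orientation: [-1.209, 1.208, -1.209]
ft_force: [1.1, 0.6, -0.1]
width: 61.4
```

Run:
```python
from look import *
print(get_obs()["ee_pos"])
look("pics/g5.png",[456.7,377.5,56],(456.7,377.5),30)
```

```text
[443.78748215 -64.08500952 131.39080695]
```

View pics/g5.png

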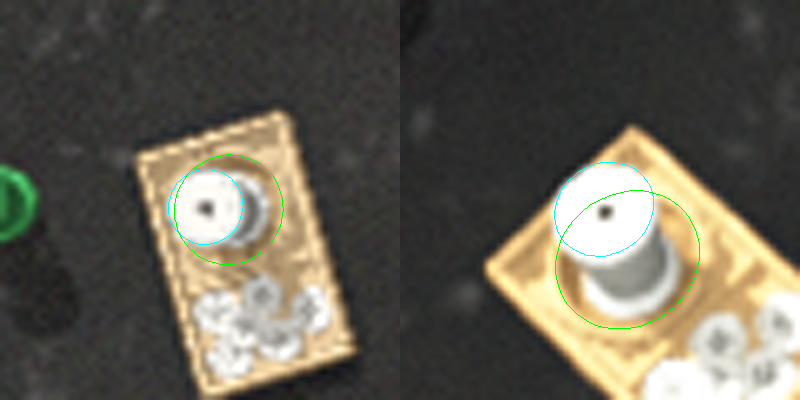

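White sits exactly on the prediction. Now red.

>>> {"name": "arm_command", "arguments": {
  "targets": [
    [20,0,-2,0],
    [33,0,-2,0],
    [35,0,-2,0],
    [35,0,-2,0],
    [28,0,-1,0],
    [16,0,-1,0],
    [0,0,0,0],
    [0,0,0,0],
    [0,0,0,0]
  ]
}}

```text
t: 22.68
ee_pos: [433.9, -228.4, 130.7]
orientation: [-1.21, 1.209, -1.208]
ft_force: [-0.5, 0.4, 0.2]
width: 61.1
```

>>> {"name": "arm_command", "arguments": {
  "targets": [
    [0,15,0,0],
    [0,25,0,0],
    [0,25,0,0],
    [0,0,0,0],
    [0,0,0,0]
  ]
}}

```text
t: 23.1
ee_pos: [433.3, -227.7, 65.0]
orientation: [-1.211, 1.21, -1.205]
ft_force: [0.3, 0.4, 1.0]
width: 61.2
```

>>> {"name": "arm_command", "arguments": {
  "targets": [
    [1,17,0,0],
    [1,17,0,0],
    [0,0,0,0],
    [0,0,0,0]
  ]
}}

```text
t: 23.43
ee_pos: [434.4, -231.0, 32.5]
orientation: [-1.21, 1.208, -1.208]
ft_force: [0.4, 0.3, 0.2]
width: 61.4
```

>>> {"name": "arm_command", "arguments": {
  "targets": [
    [0,0,0,0],
    [0,0,0,0],
    [0,0,0,0],
    [0,0,0,0],
    [0,0,0,0],
    [0,0,0,0],
    [0,0,0,0],
    [0,0,0,0]
  ],
  "gripper": 0
}}

```text
t: 24.1
ee_pos: [434.3, -231.5, 32.0]
orientation: [-1.209, 1.208, -1.209]
ft_force: [-1.5, 0.2, 5.5]
width: 30.6
```

>>> {"name": "arm_command", "arguments": {
  "targets": [
    [0,-8,0,0],
    [0,-20,0,0],
    [0,-25,0,0],
    [0,-25,0,0],
    [0,-25,0,0],
    [0,-7,0,0],
    [0,0,0,0],
    [0,0,0,0]
  ]
}}

```text
t: 24.77
ee_pos: [433.9, -231.3, 141.5]
orientation: [-1.209, 1.208, -1.209]
ft_force: [-0.2, -0.4, -0.9]
width: 30.6
```

>>> {"name": "arm_command", "arguments": {
  "targets": [
    [-15,0,0,0],
    [-28,0,0,0],
    [-35,0,0,0],
    [-35,0,0,0],
    [-35,0,0,0],
    [-32,0,10,0],
    [-27,0,22,0],
    [-25,0,27,0],
    [-25,0,29,0],
    [-25,0,29,0],
    [-24,0,28,0],
    [-20,0,22,0],
    [-12,0,13,0],
    [-5.4,0,6.7,0],
    [0,0,0,0],
    [0,0,0,0],
    [0,0,0,0]
  ]
}}

```text
t: 26.18
ee_pos: [618.9, 111.1, 140.6]
orientation: [-1.212, 1.211, -1.208]
ft_force: [-0.3, -0.3, -0.6]
width: 30.8
```

>>> {"name": "arm_command", "arguments": {
  "targets": [
    [0,15,0,0],
    [0,25,0,0],
    [0,25,0,0],
    [0,20,0,0],
    [0,10,0,0],
    [0,5,0,0],
    [0,0,0,0],
    [0,0,0,0]
  ]
}}

```text
t: 26.85
ee_pos: [620.8, 111.9, 42.4]
orientation: [-1.209, 1.208, -1.209]
ft_force: [0.5, -0.2, 0.4]
width: 30.7
```

>>> {"name": "arm_command", "arguments": {
  "targets": [
    [0,3,0,0],
    [0,2.5,0,0],
    [0,0,0,0],
    [0,0,0,0]
  ]
}}

```text
t: 27.18
ee_pos: [620.6, 112.2, 36.4]
orientation: [-1.209, 1.208, -1.209]
ft_force: [-0.1, 0.5, -0.1]
width: 30.5
```

>>> {"name": "arm_command", "arguments": {
  "targets": [
    [0,0,0,0],
    [0,0,0,0],
    [0,0,0,0],
    [0,0,0,0],
    [0,0,0,0],
    [0,0,0,0]
  ],
  "gripper": 70
}}

```text
t: 27.68
ee_pos: [620.5, 112.2, 36.1]
orientation: [-1.21, 1.209, -1.209]
ft_force: [0.2, 0.2, -0.5]
width: 61.2
```

>>> {"name": "arm_command", "arguments": {
  "targets": [
    [0,-10,0,0],
    [0,-20,0,0],
    [0,-25,0,0],
    [0,-25,0,0],
    [0,-25,0,0],
    [0,-15,0,0],
    [10,0,-15,0],
    [20,0,-25,0],
    [25,0,-25,0],
    [25,0,-30,0],
    [25,0,-30,0],
    [30,0,-15,0],
    [35,0,0,0],
    [35,0,0,0],
    [35,0,0,0],
    [35,0,0,0],
    [25,0,0,0],
    [10,0,0,0],
    [0,0,0,0],
    [0,0,0,0]
  ]
}}

```text
t: 29.35
ee_pos: [480.5, -197.7, 156.3]
orientation: [-1.209, 1.21, -1.209]
ft_force: [-0.4, -1.0, 0.0]
width: 61.6
```

Run:
```python
from mos import *
print(get_obs()["ee_pos"])
it=[("dark",(628.3,285.1),52,15.5),("grey",(456.3,71.6),46,15.5),("white",(456.7,377.5),56,15.5),("red",(620.8,112.1),52,15.5),("blue",(440.5,225.7),48,15.5),("jar",(662,-98),90,38)]
ims=[]
for c in("top","side"):
    mosaic(c,get_image(c),it,f"pics/e_{c}.png"); ims.append(cv2.imread(f"pics/e_{c}.png"))
cv2.imwrite("pics/e.png",cv2.resize(np.vstack(ims),(600,600)))
```

```text
[ 480.49127637 -197.6900428   156.28518124]
```

View pics/e.png

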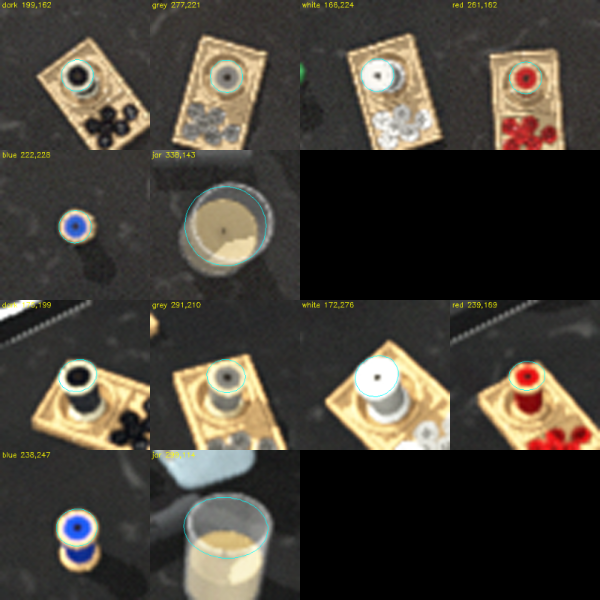

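All four spools sit in their cups on the predicted circles, and the blue spool and jar look unmoved. I'm handing in.

```bash
python3 -c "
from workcell import *
print(close_job())"
```

```text
the job is handed in; nothing more can be done
None
```

The job is handed in. All four spools stand upright in the cups of their matching trays. I moved them in the order grey, near-black, white, red, finishing at about 29 s of the 102 s allowed.

In the last pictures from both cameras, each spool's top lines up with the circle drawn at its cup centre and seated height, within about 2 mm. The blue spool and the candle jar show no visible movement from their starting positions. The wrist force stayed under about 7 N in the readings.

No check failed. The only disagreement was in the first network position estimates, which differed by up to about 17 mm between the cameras. I replaced them with spool-top and tray-outline measurements from both cameras, which agreed to about 1.5 mm. The hand-in reported no verdict.

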